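Pop the small wooden box out of its spring dock and trap it

TASK

Press the round steel button on the wooden dock with one fingertip so that the spring pushes the small wooden box out, and trap the box with the other fingertip standing in its way, before its front runs past the end of the dock's board. Only touch: lift and carry nothing, and leave the other things where they are. Finish while still holding: the button kept down by one finger, the box stopped by the other, part-way out of the dock.

Things in the scene. Friction and masses are not known exactly. Their poses are not given: they have to be found in the camera images.
- dock: Fixed light-wood dock. Origin: on its underside (table height), below the middle of the box's front face at the start. -x is the way the box comes out (roughly towards the robot), y across, z up. Board 20 mm thick, x -60 to 110, y -63 to 101 mm. Side walls (outsides at y = -60 and 60, x 2 to 110, tops z = 49) and back wall (x 100 to 110, top z = 59 mm).
- board_end (a point): Middle of the box's path at the end of the board: dock frame x = -60, y = 0, on the board's top (z = 20 mm). The box's front must not run past here. Between this and the box the board's top is bare but for the button at one side and the brass tongue.
- tongue_top (a point): Top of the brass tongue that keeps the box in, in front of the box (x -5.5 to -0.5, y 25 to 43 mm of the dock, 7 mm above the board). When the button is about 8 mm down it has sunk, and a damped spring pushes the box out along the dock's -x at about 20 to 35 mm/s with 2 to 4.5 N: 1.5 to 3 s to the end of the board. Releasing the button does not stop a box on its way.
- button_top (a point): Middle of the top of the round steel button, 26 mm across, at dock x = -36, y = 78 mm; its top is 38 mm above the table when up, 28 mm when down. The box passes beside it: a second finger level with the first, at the same dock x and at dock y from -45 to 40 mm, stands in the box's path with its tip still above the board.
- release (a joint): Travel of the button in m: 0 up, 0.010 fully down. Spring 1.5 N rising to 4 N (with the tongue's friction up to 7 N); it springs back when let go.
- box_center (a point): Centre of the small dark wooden box with closed lid (75 mm along x, 98 mm along y, 37 mm high, about 0.2 kg), loose, standing on the board between the walls: underside 20, top 57 mm above the table. Axes parallel to those of the dock.
- box_front (a point): Middle of the box's front face (the one that comes out first), 37 mm ahead of its centre, 38 mm above the table. In the dock's frame its x is about 0 at the start and goes negative as the box comes out.
- marker: Bystander, loose: felt marker, 138 mm long, 13 mm thick, lying to the dock's +y side; origin under its middle. Leave alone.
- graver: Bystander, loose: engraving tool with wooden handle, 140 mm long, 19 mm thick, lying to the dock's -y side; origin under its middle. Leave alone.
- glasscutter: Bystander, loose: black glass cutter, 125 mm long, lying behind the dock; origin under its middle. Leave alone.
- sander: Bystander, loose: grey sanding block, 37 x 63 x 26 mm, left of the dock; origin under its middle. Leave alone.
- ink: Bystander, loose: white ink bottle with black cap, 49 mm wide, 87 mm high, behind the dock to the right; origin under its middle. Leave alone.
- eraser: Bystander, loose: wrapped eraser, 22 x 75 x 12 mm, right of the dock and nearer to the robot; origin under its middle. Leave alone.
There are look-alikes about, which are no part of the job. What is shaped like the part that bears box_center but purple is not meant.

How it is judged:
On the way, in this order (a step that is already met when the one before it is completed fails the run):
1. the button is pressed (value of joint release above 0.004 m).
2. the popped box is stopped by a finger (x of box_front in the frame of dock below -0.008 m and contact force between keepbox and the fingers above 0.5 N and linear speed of keepbox below 0.006 m/s), for 0.3 s.
At the end, for the whole second after the job is handed in: The button is held at least 5 mm down by the fingers and the box rests against the fingers (more than 0.5 N), at rest (under 6 mm/s), flat on the board (within 5 mm of its height) and straight (within 0.15 rad), its front between 8 and 58 mm out from where it started (all of step 2 and value of joint release above 0.005 m and contact force between release and the fingers above 0.5 N and x of box_front in the frame of dock above -0.058 m and z of box_center in the frame of dock between 0.0335 and 0.0435 m and angle between the x axis of box_center and the x axis of dock, either way round below 0.15 rad); the arm keeps its last pose, push and grip.
It fails at once if the box's front runs past the end of the board (x of box_front in the frame of dock below -0.06 m).
It fails at once if the box is lifted or tipped (z of box_center in the frame of dock above 0.0465 m or angle between box_center's own z axis and vertical above 0.15 rad).
It fails at once if the box is squeezed or struck (over 25 N) (contact force between keepbox and the fingers above 25 N).
It fails at once if another thing is moved or lifted (over 15 mm) (distance of any of marker, graver, glasscutter, sander, ink, eraser from where it was at the start of the episode above 0.015 m).
It also fails if it takes over 35 s, if anything falls off the work surface, if the arm or the gripper's body presses on something with over 40 N, if the wrist force passes 120 N, or if a joint passes its speed limit or range.

ROBOT

A 6-joint arm with a two-finger parallel gripper is mounted at the origin on a cart in front of the work surface, level with it; the furniture and walls round the work are solid. World frame = base frame: x ahead of the robot, y to its left, z up, the work surface at z = 0. Lengths are in m, angles in rad, forces in N, time in s.
With the tool pointing down it reaches from about 0.375 to 0.9 m from the base axis. Payload 3.1 kg.
Tool frame: the origin (TCP) lies midway between the tips of the shut fingers; the grasp point (between the pads) lies 19 mm behind it (manip.hold_point_z is the distance from the TCP to the grasp point, in m); z points along the fingers, y is the direction in which the jaws open and shut (so a half turn about z gives the same grasp; the last joint's range is limited). The gripper opens to 85 mm and grips with 20 to 120 N. Pads are 22 mm wide; open, the fingers measure 114 mm over their backs; the gripper's body (76 mm by 85 mm) begins 54 mm behind the grasp point. The pads swing forward as they close: fully open they stand 13 mm farther back than shut.
Start: joints at [1.113, 0.527, 1.433, -0, 1.181, -0.178], TCP at [0.173, 0.601, 0.231] pointing down, gripper open.
Joint ranges: [-3.08, 3.08], [-0.75, 2.2], [0.22, 2.44], [-1.43, 4.57], [0, 2.65], [-2.85, 2.85]. Speed limits (rad/s): [2.79, 2.79, 3.14, 3.14, 3.14, 3.14].

INTERFACE

Orientations are given as a unit quaternion [x, y, z, w].
In Python, from station import manip gives the robot as it stands.
- The arm moves only by the tool drive_tool, never from a script. Its argument "motion" is one flat list of numbers, 7 for each row, row after row: the shift along the tool's x, y, z in mm, then the turn, a rotation vector about the tool's x, y, z in degrees, then the finger opening in mm, from 0 to 85.4. A call has 1 to 8 rows; each row is the pose to reach, as a shift and turn from the pose measured when the call began, along the tool's axes at that moment; what a row does not reach only later rows make up. A row lasts 1/8 s, in which the tool goes at most 62.5 mm and 10.7 degrees, less where a joint would pass 70% of its speed; a pose out of reach is approached as far as the arm can. A call with a gripper value outside its range is refused whole. The fingers move at their own pace and stop on an object; "force" is the grip in N (left out, the last holds). Time passes only in rows, so rows that repeat a pose let the fingers close. It gives the time, the measured TCP pose, the force and the opening at its end, in the units of the state.
- manip.sense(): the state, without advancing time (a new reading comes with each control period).
- manip.snapshot(name): name is "side" or "top" or "wrist"; returns a dict with "color" (384x512x3 uint8, red, green, blue), "fx", "fy", "cx", "cy" (pixels), "k1" (the pictures are not rectified: a ray, as slopes to the right and down, at radius r is drawn at 1 + k1 r^2 times it, then the intrinsics apply), "view" (4x4, takes a point from world to camera coordinates). Camera axes: x right, y up, looking along -z (the intrinsics and any distortion apply to the point x, -y, -z); pixel columns grow to the right and rows downward; lengths in m; the calibration is good to about 2 mm. A picture is of the moment at which its call begins. There is no depth.
- manip.sign_off(): hands the job in, once; it reports no verdict.
The state is a dict: "t": time; "q": joint angles; "qd": joint speeds; "tau": joint torques, N m; "tcp_pos": TCP position; "tool_rot": TCP orientation; "force": force on the tool from outside, world axes, zero at the start; "ft_torque": the same for the moment, N m; "finger_gap": opening from 0.0 (shut) to 1.0 (fully open).
Only numpy, scipy, OpenCV 4.12 (cv2) and the standard library are available. Lean on these libraries where they do the work, as an engineer would, in place of code of your own. Each camera call takes 0.05 s, during which the arm holds its last target.

## Working session

There is one attempt and no reset: what is moved stays moved. The work goes in short steps, Python scripts to look and compute and a tool call to move; the robot and the scene stay as the last step left them, time stands still between calls to the robot, and variables do not carry over. Pictures are saved under pics/ and viewed, and the job is handed in when it is done.

Besides the shell and the picture viewer there is one more tool, called after "Emit:" by a JSON object that holds its "op" and its "data", one argument or row to a line. drive_tool: Moves the arm, as the interface text tells. Its arguments: {"type":"object","properties":{"motion":{"type":"array","items":{"type":"number"}},"force":{"type":"number"}},"required":["motion"]}

```bash
ls; mkdir -p pics
python3 - <<'E'
from station import manip
import cv2
s=manip.sense(); print(s)
for n in ("side","top","wrist"):
    d=manip.snapshot(n); cv2.imwrite(f"pics/{n}0.png",d["color"][:,:,::-1])
    print(n,d["fx"],d["fy"],d["cx"],d["cy"],d["k1"]); print(d["view"])
print(manip.hold_point_z)
E
```

```text
pics
{'t': 0.0, 'q': array([ 1.11249324e+00,  5.28484479e-01,  1.43393800e+00, -1.94225315e-05,
        1.18139875e+00, -1.78495295e-01]), 'qd': array([ 3.63634312e-05,  4.73383654e-04, -1.43700813e-03,  7.16785122e-05,
        6.44069771e-04,  8.40081279e-04]), 'tau': array([-2.21024675e-04, -4.42356241e+01, -1.78023738e+01, -3.10751775e-04,
        8.52379831e-03, -2.81579581e-06]), 'tcp_pos': array([0.17224958, 0.60002873, 0.23031102]), 'tool_rot': array([ 1.39444203e-01,  9.90229303e-01, -1.06109563e-03, -3.40296301e-04]), 'force': array([ 0.5516324 , -0.63811757,  0.15849794]), 'ft_torque': array([-0.01571284, -0.04096434,  0.00836771]), 'finger_gap': 1.0004093508683052}
side 353.7690687878448 353.7690687878448 254.6580635853551 194.50204603959895 0.021886777267266122
[[ 0.95971783 -0.28004839 -0.02268454 -0.53612676]
 [ 0.1627363   0.48824122  0.85740155 -0.14326805]
 [-0.22903839 -0.82655515  0.51414784 -0.93033996]
 [ 0.          0.          0.          1.        ]]
top 446.523762440834 446.523762440834 251.10559175590012 187.56018009935968 0.02003657548982814
[[ 0.01114185 -0.99985955 -0.01251984  0.0113012 ]
 [ 0.99824548  0.01039396  0.05829169 -0.58293026]
 [-0.05815337 -0.01314735  0.99822108 -1.29177919]
 [ 0.          0.          0.          1.        ]]
wrist 310.97758565086855 310.97758565086855 251.7204372911673 192.66655927380026 -0.0025041152680004074
[[ 0.27591349  0.9611796  -0.00235076 -0.62478615]
 [-0.91497662  0.26189985 -0.30696295  0.04044393]
 [-0.29443086  0.08684611  0.95171856 -0.38014376]
 [ 0.          0.          0.          1.        ]]
0.0187
```

View pics/side0.png

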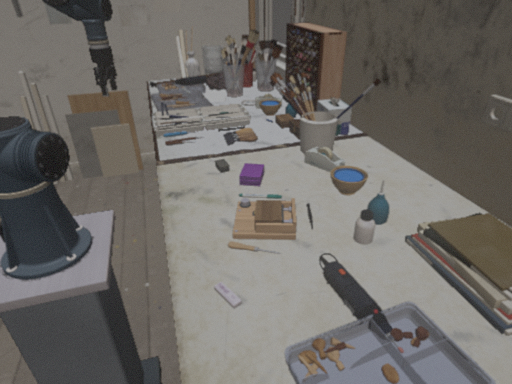

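View pics/top0.png

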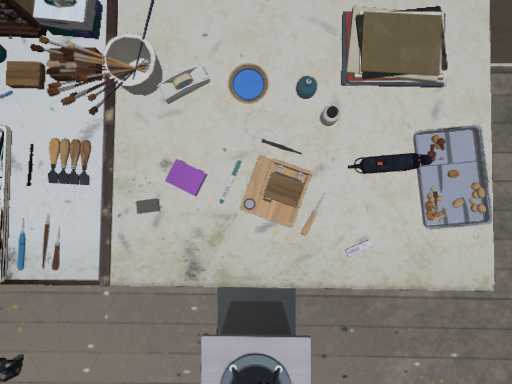

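Both views show the wooden dock (top about (277,190), side about (268,217)). The button is the grey disc at top (250,203), and the dark box sits between the walls at top (286,187). Two things could be the box: the dark wooden one at top (286,187), and the purple one at top (187,177). The dark one in the dock fits and the purple one is excluded. I'll enlarge to confirm.

Run:
```python
import cv2
a=cv2.imread("pics/top0.png")[145:235,215:335]; cv2.imwrite("pics/topc.png",cv2.resize(a,None,fx=6,fy=6,interpolation=cv2.INTER_CUBIC))
a=cv2.imread("pics/side0.png")[180:250,220:320]; cv2.imwrite("pics/sidec.png",cv2.resize(a,None,fx=8,fy=8,interpolation=cv2.INTER_CUBIC))
```

```text
(no output)
```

View pics/topc.png

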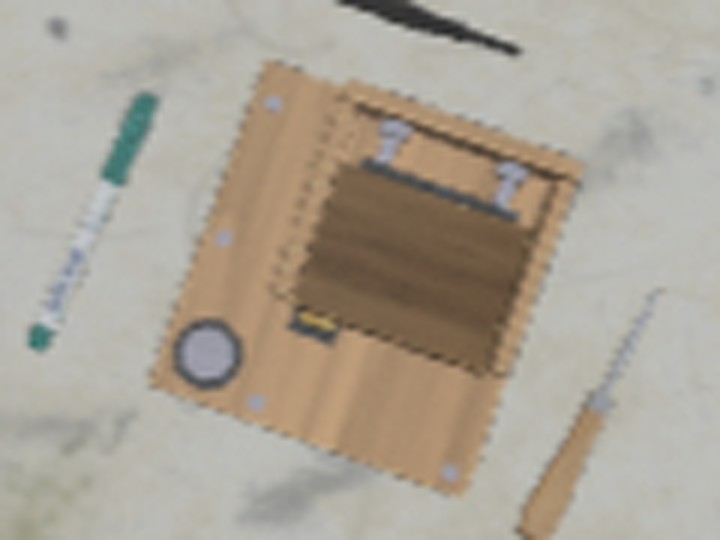

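View pics/sidec.png

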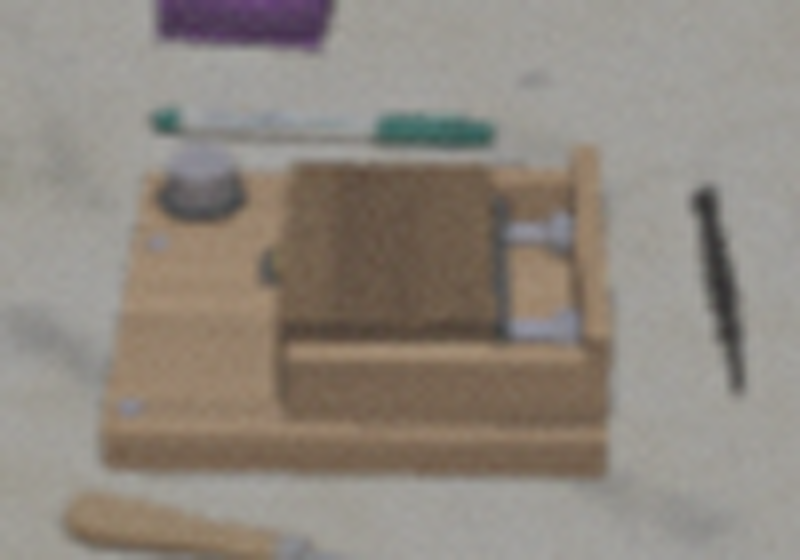

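The crop confirms it: the brown box stands in the dock behind the brass tongue (crop (315,322)), with the button at crop (208,353). Board corners are at crop (268,62), (152,385) and (465,495). Next I'll cast rays and fit the dock pose.

```bash
cat > h.py <<'E'
import numpy as np
from scipy.optimize import least_squares
def ray(d,u,v):
    x=(u-d["cx"])/d["fx"]; y=(v-d["cy"])/d["fy"]; rd=np.hypot(x,y); r=rd
    for _ in range(20): r=rd/(1+d["k1"]*r*r)
    s=r/rd if rd>0 else 1
    V=np.array(d["view"]); R=V[:3,:3]; o=-R.T@V[:3,3]
    return o,R.T@np.array([x*s,-y*s,-1.])
def onz(d,u,v,z):
    o,k=ray(d,u,v); return o+k*(z-o[2])/k[2]
def proj(d,p):
    V=np.array(d["view"]); c=V[:3,:3]@p+V[:3,3]; x=c[0]/-c[2]; y=-c[1]/-c[2]; f=1+d["k1"]*(x*x+y*y)
    return np.array([d["cx"]+d["fx"]*x*f,d["cy"]+d["fy"]*y*f])
def fit(obj,pts):
    # obj, pts: Nx2, rigid
    obj=np.array(obj,float);pts=np.array(pts,float)
    f=lambda p:(np.c_[np.cos(p[2])*obj[:,0]-np.sin(p[2])*obj[:,1]+p[0],np.sin(p[2])*obj[:,0]+np.cos(p[2])*obj[:,1]+p[1]]-pts).ravel()
    r=least_squares(f,[*pts.mean(0),0.]); return r.x,f(r.x).reshape(-1,2)
E
python3 - <<'E'
from h import *
from station import manip
for name,sc,ox,oy,L in (("top",6,215,145,[((268,62),(110,101,20)),((152,385),(-60,101,20)),((465,495),(-60,-63,20)),((208,353),(-36,78,38)),((348,163),(75,49,57)),((302,293),(0,49,57)),((495,375),(0,-49,57))]),
   ("side",8,220,180,[((103,430),(-60,-63,20)),((148,178),(-60,101,20)),((203,165),(-36,78,38)),((605,432),(110,-63,20)),((280,338),(0,-49,57)),((295,165),(0,49,57)),((492,165),(75,49,57))])):
    d=manip.snapshot(name)
    P=[];O=[]
    for (u,v),o in L:
        p=onz(d,(u+.5)/sc-.5+ox,(v+.5)/sc-.5+oy,o[2]/1000); P.append(p[:2]);O.append(np.array(o[:2])/1000)
    x,r=fit(O,P); print(name,x,np.degrees(x[2])); print((r*1000).round(1))
    c,s=np.cos(x[2]),np.sin(x[2])
    print("button",x[0]+c*-.036-s*.078,x[1]+s*-.036+c*.078)
E
```

```text
top [ 0.54363572 -0.06536352 -0.33641228] -19.275003534953857
[[ 2.  -1. ]
 [-0.   0.3]
 [-2.6 -2.2]
 [-0.4 -2. ]
 [ 4.5 -0.3]
 [-4.4  3.2]
 [ 1.   2.1]]
button 0.5354016969722379 0.02014788356306841
side [ 0.54096998 -0.07140407 -0.32581696] -18.667936418018645
[[-2.3 -4.1]
 [-2.   3.3]
 [-2.  -0.4]
 [ 1.5 -6.4]
 [ 2.3  8.1]
 [-1.1  0.7]
 [ 3.6 -1.2]]
button 0.5318304194747376 0.014015298701719178
```

```bash
cat >> h.py <<'E'
from scipy.spatial.transform import Rotation as Ro
def delta(s,tgt,yaw_y):
    """shift (mm, tool axes) and turn (deg) to TCP tgt, tool down with tool y at world angle yaw_y"""
    R=Ro.from_quat(s["tool_rot"])
    y=np.array([np.cos(yaw_y),np.sin(yaw_y),0]); z=np.array([0,0,-1.]); x=np.cross(y,z)
    T=Ro.from_matrix(np.c_[x,y,z])
    return (R.inv().apply(np.array(tgt)-s["tcp_pos"])*1000).round(1), np.degrees((R.inv()*T).as_rotvec()).round(2)
E
python3 - <<'E'
from h import *
from station import manip
s=manip.sense(); print(delta(s,[.521,-.019,.17],np.radians(90-19)))
E
```

```text
(array([-506.1, -499. ,   61.3]), array([-0.06, -0.01,  2.97]))
```

Emit:
{"op": "drive_tool", "data": {
  "motion": [-43, -42, 5, 0, 0, 0, 64, -86, -85, 10, 0, 0, 1, 64, -129, -127, 15, 0, 0, 1, 64, -172, -170, 20, 0, 0, 2, 64, -215, -212, 25, 0, 0, 2, 64, -258, -254, 30, 0, 0, 3, 64, -301, -297, 35, 0, 0, 3, 64, -344, -340, 40, 0, 0, 3, 64]
}}

```text
t: 1.25
tcp_pos: [0.4102, 0.1769, 0.1912]
tool_rot: [0.165, 0.986, -0.0, 0.0]
force: [0.5, 1.2, -0.1]
finger_gap: 0.747
```

Run:
```python
from h import *
from station import manip
s=manip.sense(); print(s["t"],s["tcp_pos"],s["finger_gap"],delta(s,[.521,-.019,.17],np.radians(90-19)))
```

```text
1.25 [0.41017625 0.17685596 0.19122713] 0.7474577471527014 (array([-168.6, -149. ,   21.4]), array([-0.02,  0.05, -0.03]))
```

Emit:
{"op": "drive_tool", "data": {
  "motion": [-43, -38, 5, 0, 0, 0, 64, -86, -76, 10, 0, 0, 0, 64, -129, -114, 15, 0, 0, 0, 64, -169, -149, 21, 0, 0, 0, 64, -169, -149, 21, 0, 0, 0, 64, -169, -149, 21, 0, 0, 0, 64]
}}

```text
t: 2.0
tcp_pos: [0.5205, -0.0188, 0.1701]
tool_rot: [0.166, 0.986, -0.0, -0.001]
force: [-0.1, 0.6, -0.2]
finger_gap: 0.753
```

Run:
```python
from h import *
from station import manip
import cv2
s=manip.sense(); print(s["t"],s["tcp_pos"],s["tool_rot"],s["finger_gap"],s["force"])
for n in ("wrist","side"):
    d=manip.snapshot(n); cv2.imwrite(f"pics/{n}1.png",d["color"][:,:,::-1])
```

```text
2.0 [ 0.52052228 -0.01880783  0.17011331] [ 1.65651336e-01  9.86184241e-01 -2.04482864e-05 -5.26824190e-04] 0.7529415129337277 [-0.134696    0.61947567 -0.1651177 ]
```

View pics/wrist1.png

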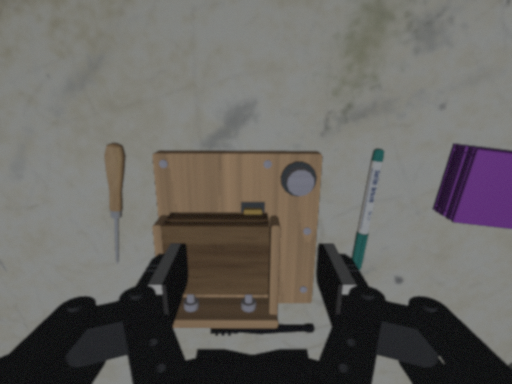

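The wrist view shows the dock square to the jaws. The near board corners are at about (321,151) and (153,152), the button at (299,181), the tongue at (253,209), and the fingers at (168,265) and (337,265). I'll enlarge it for a precise fit.

Run:
```python
import cv2
a=cv2.imread("pics/wrist1.png")[140:320,145:345]; a=cv2.convertScaleAbs(a,alpha=1.6); cv2.imwrite("pics/wc.png",cv2.resize(a,None,fx=3.3,fy=3.3,interpolation=cv2.INTER_CUBIC)); print(cv2.resize(a,None,fx=3.3,fy=3.3).shape)
```

```text
(594, 660, 3)
```

View pics/wc.png

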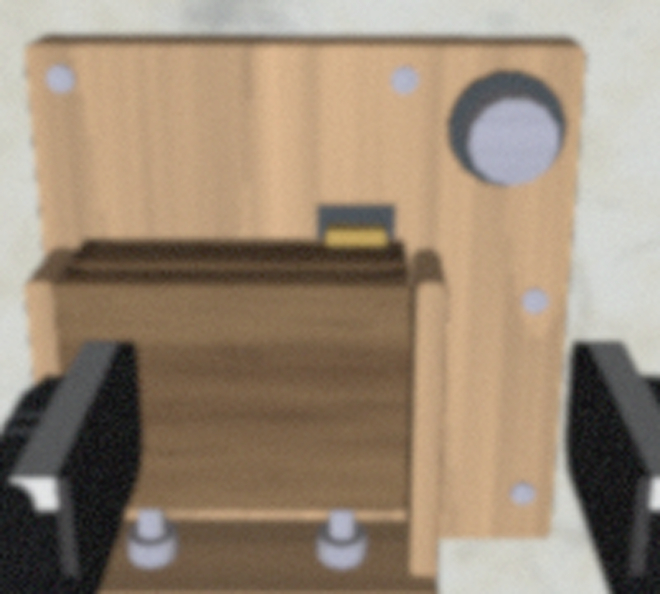

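Run:
```python
from h import *
from station import manip
d=manip.snapshot("wrist"); s=manip.sense()
L=[((30,46),(-60,-63,20)),((580,50),(-60,101,20)),((552,540),(110,101,20)),((514,141),(-36,78,38)),((357,237),(-3,34,27)),((58,284),(0,-49,57)),((409,283),(0,49,57))]
P=[];O=[]
for (u,v),o in L:
    p=onz(d,(u+.5)/3.3-.5+145,(v+.5)/3.3-.5+140,o[2]/1000); P.append(p[:2]);O.append(np.array(o[:2])/1000)
x,r=fit(O,P); print(x,np.degrees(x[2])); print((r*1000).round(1)); print("button direct",P[3])
c,sn=np.cos(x[2]),np.sin(x[2])
b=np.array([x[0]+c*-.036-sn*.078,x[1]+sn*-.036+c*.078]); print("button",b)
# fingertips in the picture if at TCP height or 5, 10 mm behind
yv=Ro.from_quat(s["tool_rot"]).apply([0,1,0]); xv=Ro.from_quat(s["tool_rot"]).apply([1,0,0])
for dz in (0,.005,.01):
    for sg in(-1,1):
        for e in (-.011,.011):
            for w in (.032,.0465):
                p=s["tcp_pos"]+[0,0,dz]+sg*w*yv+e*xv; print(dz,sg,e,w,((proj(d,p)-[145,140])*3.3).round(0),end=";")
    print()
```

```text
[ 0.54404375 -0.05994506 -0.33439105] -19.15919564781805
[[-1.9 -2.1]
 [-0.7  3.3]
 [ 0.7  0.1]
 [ 0.2  0.4]
 [-0.  -0.1]
 [ 0.1 -2. ]
 [ 1.6  0.4]]
button direct [0.53540269 0.02516958]
button [0.53563691 0.02554953]
0 -1 -0.011 0.032 [145. 435.];0 -1 -0.011 0.0465 [ 54. 435.];0 -1 0.011 0.032 [136. 308.];0 -1 0.011 0.0465 [ 41. 308.];0 1 -0.011 0.032 [549. 435.];0 1 -0.011 0.0465 [640. 435.];0 1 0.011 0.032 [557. 308.];0 1 0.011 0.0465 [652. 308.];
0.005 -1 -0.011 0.032 [139. 453.];0.005 -1 -0.011 0.0465 [ 45. 452.];0.005 -1 0.011 0.032 [129. 323.];0.005 -1 0.011 0.0465 [ 31. 323.];0.005 1 -0.011 0.032 [554. 453.];0.005 1 -0.011 0.0465 [649. 453.];0.005 1 0.011 0.032 [564. 323.];0.005 1 0.011 0.0465 [662. 323.];
0.01 -1 -0.011 0.032 [132. 471.];0.01 -1 -0.011 0.0465 [ 35. 471.];0.01 -1 0.011 0.032 [122. 339.];0.01 -1 0.011 0.0465 [ 21. 339.];0.01 1 -0.011 0.032 [561. 471.];0.01 1 -0.011 0.0465 [658. 471.];0.01 1 0.011 0.032 [570. 339.];0.01 1 0.011 0.0465 [672. 339.];
```

View pics/side1.png

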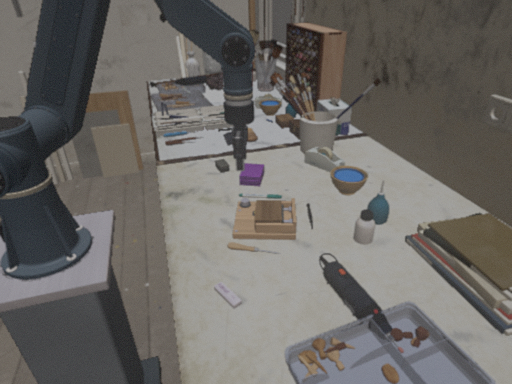

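Wrist fit: dock at about (0.544, -0.060), yaw -19.2°, button near (0.5355, 0.024). The fixed cameras put the button's y at 0.014 to 0.022, so the views disagree. I'll go down to just above the button and check tip against button in the wrist view, where they are nearly at the same depth.

Run:
```python
from h import *
from station import manip
s=manip.sense(); print(delta(s,[.5237,-.010,.065],np.radians(90-19.16)))
```

```text
(array([ -0.6,   8.4, 105.5]), array([-0.02, -0.01,  0.23]))
```

Emit:
{"op": "drive_tool", "data": {
  "motion": [0, 4, 30, 0, 0, 0, 64, -1, 8, 60, 0, 0, 0, 64, -1, 8, 90, 0, 0, 0, 64, -1, 8, 105, 0, 0, 0, 64, -1, 8, 105, 0, 0, 0, 64]
}}

```text
t: 2.78
tcp_pos: [0.5231, -0.0097, 0.0649]
tool_rot: [0.164, 0.986, -0.0, -0.001]
force: [-0.3, -0.4, -0.2]
finger_gap: 0.744
```

Run:
```python
from h import *
from station import manip
import cv2
s=manip.sense(); print(s["t"],s["tcp_pos"],s["tool_rot"],s["finger_gap"],s["force"])
for n in ("wrist","side","top"):
    d=manip.snapshot(n); cv2.imwrite(f"pics/{n}2.png",d["color"][:,:,::-1])
a=cv2.imread("pics/side2.png")[150:250,200:330]; cv2.imwrite("pics/side2c.png",cv2.resize(a,None,fx=6,fy=6,interpolation=cv2.INTER_CUBIC))
a=cv2.imread("pics/wrist2.png"); cv2.imwrite("pics/wrist2c.png",cv2.resize(cv2.convertScaleAbs(a,alpha=1.8),None,fx=1.5,fy=1.5,interpolation=cv2.INTER_CUBIC))
```

```text
2.775 [ 0.52312599 -0.00973077  0.06494502] [ 1.63901512e-01  9.86476039e-01 -7.54980237e-05 -1.14599360e-03] 0.7442009556038539 [-0.31560637 -0.37436684 -0.16261101]
```

View pics/wrist2c.png

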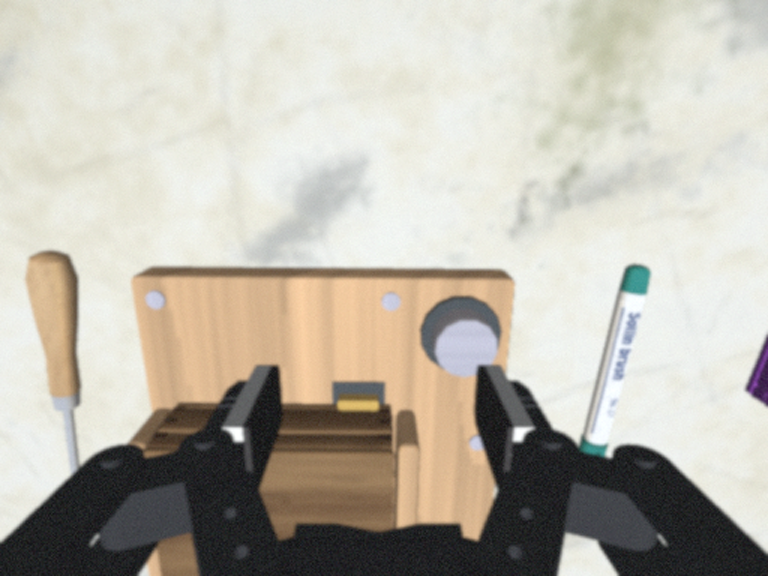

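View pics/side2c.png

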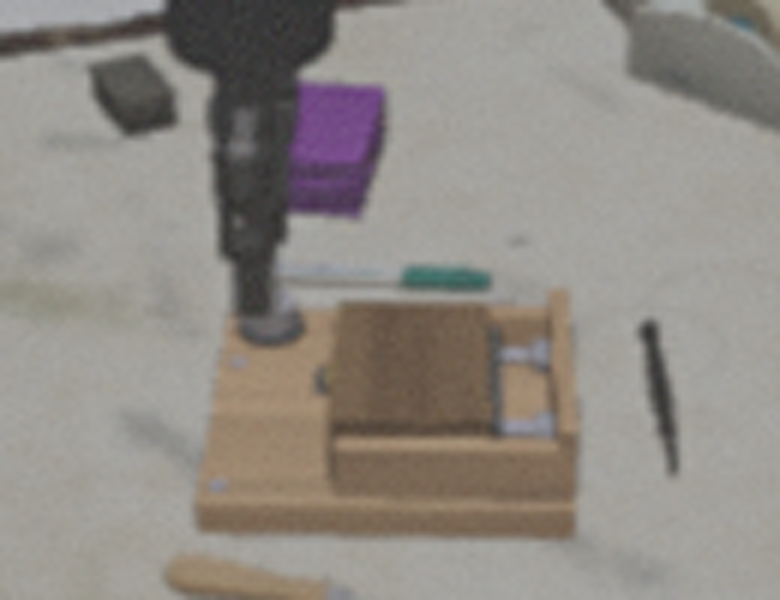

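Run:
```python
from h import *
from station import manip
d=manip.snapshot("wrist"); s=manip.sense()
f=lambda u,v,z:onz(d,(u+.5)/1.5-.5,(v+.5)/1.5-.5,z)
R=Ro.from_quat(s["tool_rot"])
tool=lambda p:(R.inv().apply(p-s["tcp_pos"])*1000).round(1)
for z in (.070,.0725,.075,.078):
    print(z,[tool(f(u,v,z))[:2] for u,v in ((253,367),(279,367),(478,367),(505,367))])
print("button",tool(f(467,347,.038)), f(467,347,.038))
for u,v,n in ((136,277,"-60,-63"),(513,279,"-60,101")): print(n,tool(f(u,v,.02)),f(u,v,.02))
print("tongue",tool(f(358,406,.027)))
```

```text
0.07 [array([  6.6, -40.2]), array([  6.6, -31.6]), array([ 6.6, 34.2]), array([ 6.6, 43.1])]
0.0725 [array([  7.9, -39.4]), array([  7.9, -31. ]), array([ 7.9, 33.6]), array([ 7.9, 42.3])]
0.075 [array([  9.2, -38.7]), array([  9.2, -30.4]), array([ 9.2, 33. ]), array([ 9.2, 41.6])]
0.078 [array([ 10.7, -37.8]), array([ 10.7, -29.7]), array([10.8, 32.3]), array([10.8, 40.7])]
button [-1.  36.8 28.6] [0.5376758  0.02386602 0.038     ]
-60,-63 [  22.9 -101.    46.6] [ 0.47044324 -0.09876695  0.02      ]
-60,101 [22.1 58.1 46.6] [0.52278366 0.05150171 0.02      ]
tongue [-35.   -7.8  39.7]
```

Run:
```python
import cv2
a=cv2.imread("pics/top2.png")[150:240,215:335]; cv2.imwrite("pics/top2c.png",cv2.resize(a,None,fx=6,fy=6,interpolation=cv2.INTER_CUBIC))
```

```text
(no output)
```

View pics/top2c.png

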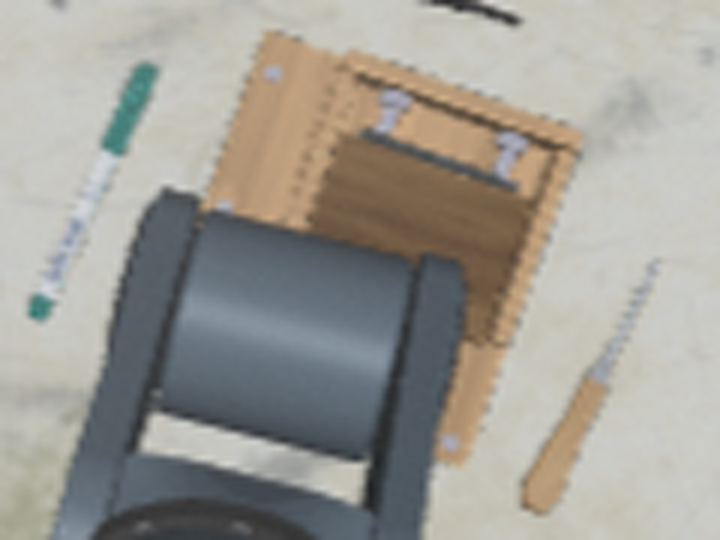

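The wrist view puts the button centre at tool (-1, 36.8) and the finger tip centre at about y 37. The finger is over the button within about 1 mm. The second finger lies across the box's path, at about dock y 6. Now I'll go down until it's close to touching.

Emit:
{"op": "drive_tool", "data": {
  "motion": [-1, 0, 12, 0, 0, 0, 64, -1, 0, 24, 0, 0, 0, 64, -1, 0, 30, 0, 0, 0, 64, -1, 0, 34, 0, 0, 0, 64, -1, 0, 34, 0, 0, 0, 64]
}}

```text
t: 3.6
tcp_pos: [0.5254, -0.0109, 0.0322]
tool_rot: [0.164, 0.986, -0.0, 0.001]
force: [0.6, -0.2, 0.5]
finger_gap: 0.748
```

Run:
```python
from h import *
from station import manip
import cv2
s=manip.sense(); print(s["t"],s["tcp_pos"],s["tool_rot"],s["finger_gap"],s["force"],s["ft_torque"])
for n in ("wrist","side"):
    d=manip.snapshot(n); cv2.imwrite(f"pics/{n}3.png",d["color"][:,:,::-1])
a=cv2.imread("pics/side3.png")[150:250,200:330]; cv2.imwrite("pics/side3c.png",cv2.resize(a,None,fx=6,fy=6,interpolation=cv2.INTER_CUBIC))
a=cv2.imread("pics/wrist3.png"); cv2.imwrite("pics/wrist3c.png",cv2.resize(cv2.convertScaleAbs(a,alpha=1.8),None,fx=1.5,fy=1.5,interpolation=cv2.INTER_CUBIC))
```

```text
3.6 [ 0.5253961  -0.01089319  0.0321833 ] [ 1.64350101e-01  9.86401914e-01 -1.96626887e-04  5.19800859e-04] 0.7481817508478149 [ 0.61666341 -0.18398904  0.45806388] [-0.02507598 -0.0058613  -0.02948132]
```

View pics/wrist3c.png

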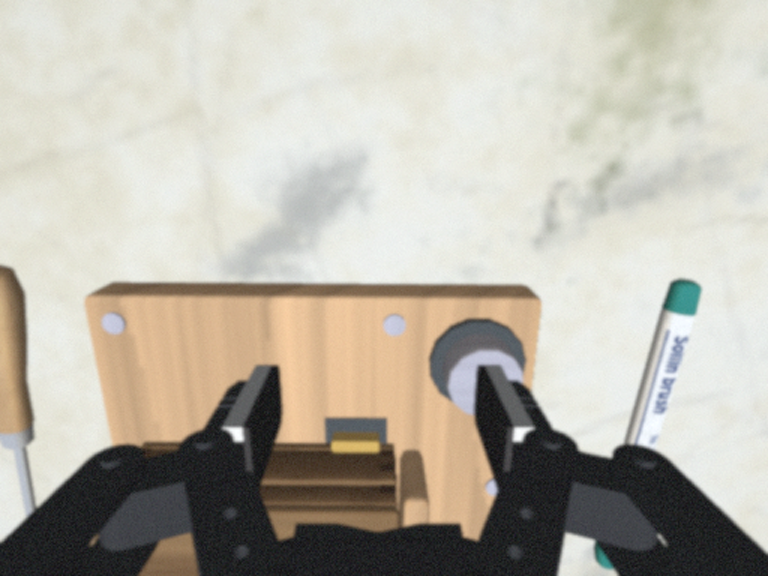

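View pics/side3c.png

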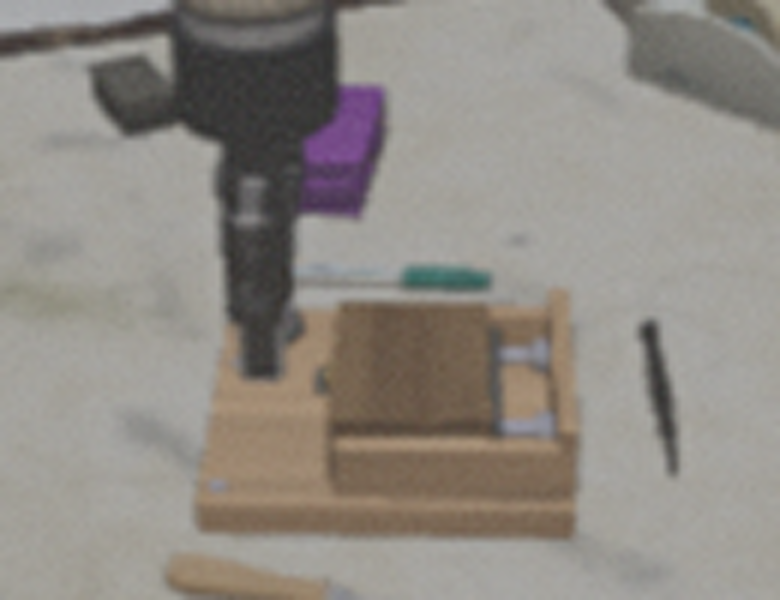

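The finger is just above the button: tip at columns 478-505, button centre about (487,381). No contact yet (0.5 N). Pressing gently.

Emit:
{"op": "drive_tool", "data": {
  "motion": [0, 0, 2, 0, 0, 0, 64, 0, 0, 4, 0, 0, 0, 64, 0, 0, 6, 0, 0, 0, 64, 0, 0, 8, 0, 0, 0, 64, 0, 0, 8, 0, 0, 0, 64]
}}

```text
t: 4.32
tcp_pos: [0.5261, -0.011, 0.0245]
tool_rot: [0.164, 0.986, -0.0, 0.001]
force: [0.2, 0.0, 2.6]
finger_gap: 0.75
```

Emit:
{"op": "drive_tool", "data": {
  "motion": [0, 0, 2, 0, 0, 0, 64, 0, 0, 4, 0, 0, 0, 64, 0, 0, 6, 0, 0, 0, 64, 0, 0, 7, 0, 0, 0, 64, 0, 0, 7, 0, 0, 0, 64]
}}

```text
t: 4.95
tcp_pos: [0.5262, -0.0108, 0.0213]
tool_rot: [0.164, 0.986, -0.0, 0.002]
force: [-6.2, 0.3, 35.0]
finger_gap: 0.749
```

Run:
```python
from h import *
from station import manip
import cv2
s=manip.sense(); print(s["t"],s["tcp_pos"],s["tool_rot"],s["finger_gap"],s["force"],s["ft_torque"])
for n in ("wrist","side"):
    d=manip.snapshot(n); cv2.imwrite(f"pics/{n}4.png",d["color"][:,:,::-1])
a=cv2.imread("pics/side4.png")[150:250,200:330]; cv2.imwrite("pics/side4c.png",cv2.resize(a,None,fx=6,fy=6,interpolation=cv2.INTER_CUBIC))
a=cv2.imread("pics/wrist4.png"); cv2.imwrite("pics/wrist4c.png",cv2.resize(cv2.convertScaleAbs(a,alpha=1.8),None,fx=1.5,fy=1.5,interpolation=cv2.INTER_CUBIC))
```

```text
4.95 [ 0.52619418 -0.01084298  0.02127165] [ 1.64443810e-01  9.86383833e-01 -5.86973471e-05  2.27242562e-03] 0.7493667530570092 [-6.1845033   0.30252034 34.99679192] [ 1.16610939  0.5899887  -0.00323997]
```

View pics/wrist4c.png

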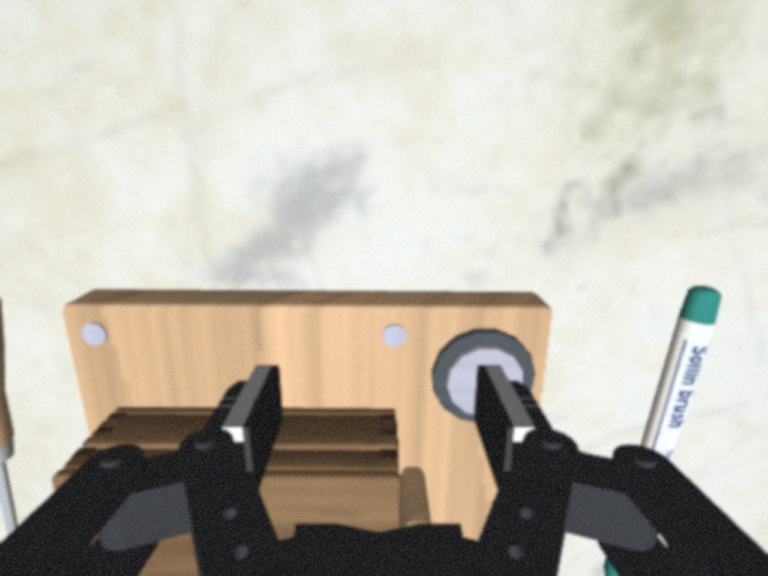

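View pics/side4c.png

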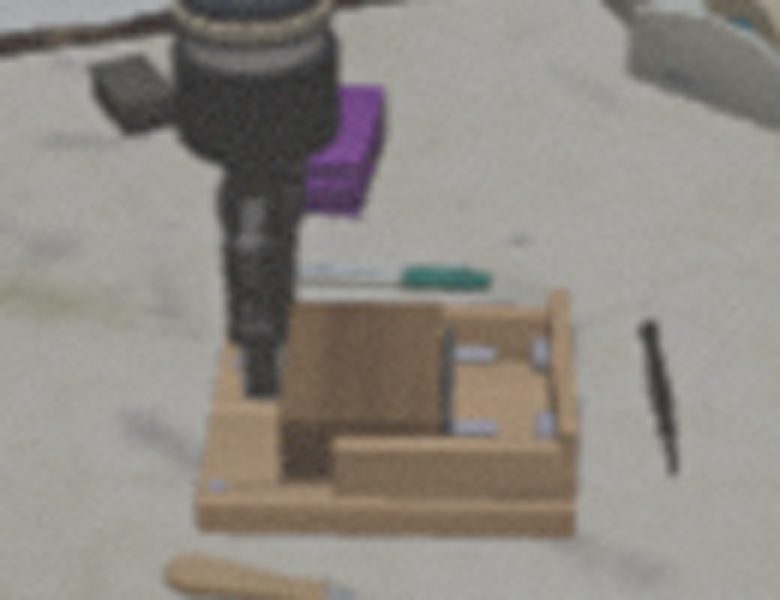

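The box has come out about 25 mm and rests straight against the second finger, and the button is fully down. 35 N is more press than needed, so I'll ease it while keeping the button bottomed.

Emit:
{"op": "drive_tool", "data": {
  "motion": [0, 0, 2.5, 0, 0, 0, 64, 0, 0, 2, 0, 0, 0, 64, 0, 0, 2, 0, 0, 0, 64, 0, 0, 2, 0, 0, 0, 64, 0, 0, 2, 0, 0, 0, 64, 0, 0, 2, 0, 0, 0, 64]
}}

```text
t: 5.8
tcp_pos: [0.5261, -0.0108, 0.0215]
tool_rot: [0.166, 0.986, 0.0, 0.003]
force: [-4.7, -0.8, 22.9]
finger_gap: 0.75
```

Run:
```python
from h import *
from station import manip
import cv2
for i in range(12):
    d=manip.snapshot("side"); s=manip.sense()
    if i%3==0: print(s["t"],s["tcp_pos"].round(4),s["force"].round(1),s["ft_torque"].round(2))
w=manip.snapshot("wrist")
cv2.imwrite("pics/side5c.png",cv2.resize(d["color"][150:250,200:330,::-1],None,fx=6,fy=6,interpolation=cv2.INTER_CUBIC))
cv2.imwrite("pics/wrist5c.png",cv2.resize(cv2.convertScaleAbs(w["color"][:,:,::-1],alpha=1.8),None,fx=1.5,fy=1.5,interpolation=cv2.INTER_CUBIC))
```

```text
5.85 [ 0.5261 -0.0108  0.0215] [-4.  -1.7 23.3] [ 0.75  0.4  -0.12]
6.0 [ 0.5261 -0.0108  0.0215] [-4.2 -0.4 22.4] [ 0.74  0.49 -0.18]
6.15 [ 0.526  -0.0108  0.0215] [-4.4  0.4 22.8] [ 0.72  0.4  -0.2 ]
6.3 [ 0.526  -0.0108  0.0215] [-4.1 -0.2 22.2] [ 0.73  0.41 -0.16]
```

View pics/side5c.png

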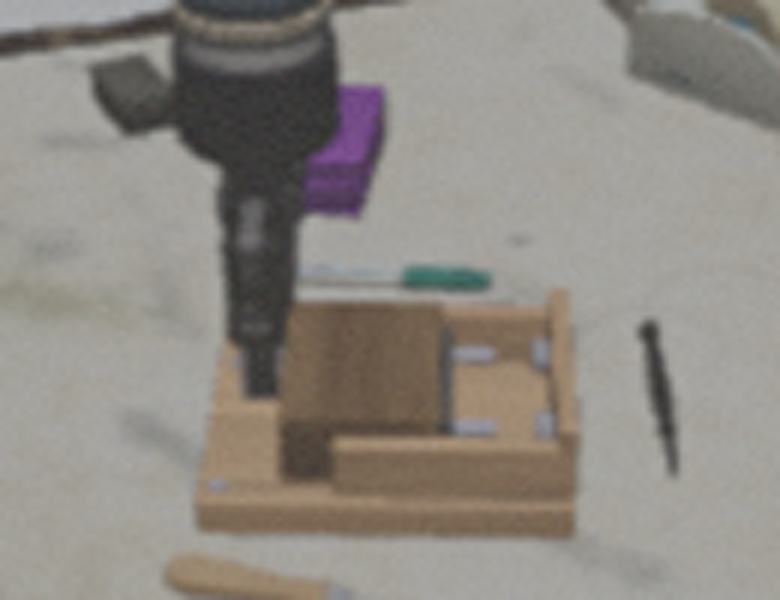

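View pics/wrist5c.png

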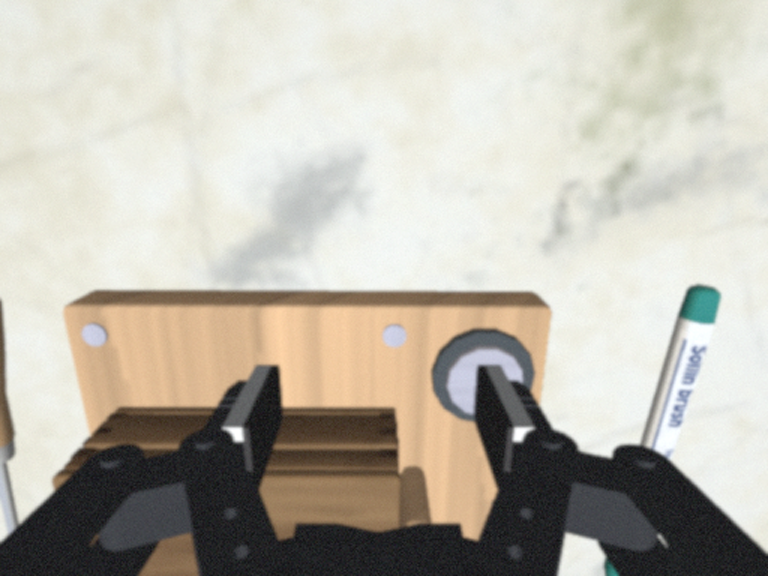

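The hold is steady: the box is straight, its front about 25 mm out (row 410 in the wrist view), and it isn't moving. Handing in.

```bash
python3 -c "
from station import manip
print(manip.sign_off())"
```

```text
the job is handed in; nothing more can be done
None
```

One finger holds the steel button fully down, and the other stopped the popped box about 25 mm out of the dock. I handed the job in at about 6.4 s with both still held; `sign_off` reports no verdict.

**Last checks:** For the last half second the forces were steady. The press was about 22–23 N downward, and about 4 N came from the box against the finger. In the side and wrist pictures the box was flat, straight and not moving, and the marker, graver, sander and glass cutter were where they started. The eraser and ink bottle weren't in those last close-ups, but the arm never went near them.

**What disagreed:**
- **Button position:** the three cameras differed by up to about 11 mm across. I used the wrist camera, comparing the finger tip directly with the button close up.
- **Press force:** the first press peaked at about 35 N at the wrist once the button bottomed, so I eased it to about 23 N.

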